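# Clear the scale pan and stack the batch for check-weighing

## Task

Get the batch ready for weighing: first push the stray brass rings off the scale's pan into the red tray with the scraper block, never with fingers or cases. Then stack the two closed cases in one column in the middle of the pan, long sides along the pan's long sides, the upper one flush and square on the lower, each set down gently, not dropped. Finish with the scraper standing upright on the bench clear of the scale, and leave the tray and the other things where they are.

Things in the scene. Friction and masses are not known exactly. Their poses are not given: they have to be found in the camera images.
- scale: bench scale, fixed, grey housing, console with display on the robot's side. Its pan is a flat square-edged aluminium-coloured plate, 190 mm along the scale's x axis (away from the console is +x) and 250 mm along its y axis, top face 80 mm above the bench; the pan overhangs the housing by 20 mm at its +y and -y ends. Origin: on the bench under the pan's centre
- pan_centre (a point): centre of the pan's top face, 80 mm above the bench; axes as the scale's
- tray: open red tray for stray parts, loose, 0.5 kg, outside 180 (x) x 120 (y) x 55 mm high, walls 4 mm thick; it stands on the bench against the pan's +y end, its near wall tucked about 6 mm under the pan's edge (its rim 11 mm below the pan's underside), so that what is pushed over that edge falls in. Origin: centre of its underside
- scraper: scraper block, 0.15 kg: green base 130 mm long (x axis) x 40 mm (y) x 18 mm high, flat underside, either long side face can push; on it a pale wooden upright grip, 90 mm long (x) x 22 mm thick (y), from 18 to 56 mm above the underside. Pinch the grip across its 22 mm. Origin: centre of its underside. It starts standing on the bench
- case_a: closed parts case, blue body with a cream lid, 150 mm long (its x axis) x 64 mm wide (y) x 50 mm high (z), lid flat on top and fixed, sides plain and upright, 0.4 to 0.75 kg; grip it across the 64 mm width. Origin: centre of its underside. One of two alike; it starts standing on the bench
- case_b: closed parts case, blue body with a cream lid, 150 mm long (its x axis) x 64 mm wide (y) x 50 mm high (z), lid flat on top and fixed, sides plain and upright, 0.4 to 0.75 kg; grip it across the 64 mm width. Origin: centre of its underside. One of two alike; it starts standing on the bench
- ring_1: stray brass ring lying flat, 30 mm outside diameter, 18 mm bore, 8 mm high, 30 g. Origin: centre of its underside. It starts on the scale's pan, its centre within 42 mm of the pan's centre in the scale's x and at least 65 mm from the pan's -y end, no ring touching another
- ring_2: stray brass ring lying flat, 30 mm outside diameter, 18 mm bore, 8 mm high, 30 g. Origin: centre of its underside. It starts on the scale's pan, its centre within 42 mm of the pan's centre in the scale's x and at least 65 mm from the pan's -y end, no ring touching another
- ring_3: stray brass ring lying flat, 30 mm outside diameter, 18 mm bore, 8 mm high, 30 g. Origin: centre of its underside. It starts on the scale's pan, its centre within 42 mm of the pan's centre in the scale's x and at least 65 mm from the pan's -y end, no ring touching another
- open_case: open blue case without a lid, 147 mm (x) x 62 mm x 42 mm high, part-filled with brass; a bystander that stands among the closed ones. Origin: centre of its underside
- gauge: small steel checking fixture, 90 x 60 x 36 mm; a bystander. Origin: centre of its underside
- bin_lime: lime-green open parts bin, 100 x 120 x 62 mm; a bystander. Origin: centre of its underside
- bin_yellow: yellow open parts bin, 100 x 120 x 62 mm; a bystander. Origin: centre of its underside
- cup: cream cup with two pens, 76 mm across the rim, 130 mm to the pen tips; a bystander. Origin: centre of its underside
Mind the look-alikes: they are no part of the job. Leave any purple look-alike of the scraper alone.

How it is judged:
By the outcome, as a careful person would: the job done as asked, in the order asked, and still so for the second after the job is handed in, with the robot touching nothing.
It also fails if it takes over 72 s, if anything falls off the work surface, if the arm or the gripper's body presses on something with over 40 N, if the wrist force passes 120 N, or if a joint passes its speed limit or range.

## Robot

A 6-joint arm with a two-finger parallel gripper is mounted at the origin on the work surface. World frame = base frame: x ahead of the robot, y to its left, z up, the work surface at z = 0. Lengths are in mm, angles in rad, forces in N, time in s.
With the tool pointing down it reaches from about 275 to 1000 mm from the base axis. Payload 8.4 kg.
Tool frame: the origin (TCP) lies at the very end of the fingers, on their centre line; the grasp point (between the pads) lies 19 mm behind it; z points along the fingers, y is the line along which they close (so a half turn about z gives the same grasp; the last joint's range is limited). The gripper opens to 85 mm and grips with 20 to 120 N. Pads are 22 mm wide; open, the fingers measure 114 mm over their backs; the gripper's body (76 mm by 85 mm) begins 54 mm behind the grasp point. The pads swing forward as they close: fully open they stand 13 mm farther back than shut.
Start: joints at [1.163, 0.353, 1.633, -0, 1.155, -0.002], TCP at [246.72, 574.245, 231.281] pointing down, gripper open.
Joint ranges: [-2.63, 2.63], [-0.92, 2.1], [0.06, 2.66], [-1.3, 4.44], [0, 2.69], [-3.02, 3.02]. Speed limits (rad/s): [2.22, 2.22, 2.79, 3.14, 3.14, 3.14].

## Interface

Orientations are given as [roll, pitch, yaw] about the fixed x, y, z axes, in that order (R = Rz(yaw) Ry(pitch) Rx(roll)).
In Python, from rig import telemetry, imaging, r gives the robot as it stands. The module is installed in compiled form; this text tells all that it offers.
- The arm moves only by the tool step_arm, never from a script. Its argument "moves" is a list of rows, each a list of 3 entries, a list of its own where there are three numbers: the turn, a rotation vector about the tool's x, y, z scaled (see below), then the shift along the tool's x, y, z scaled (see below), then the opening, from -1 (shut) to 1 (fully open). A call has 1 to 8 rows; each row is the pose to reach, as a shift and turn from the pose commanded when the call began, along the tool's axes at that moment; what a row does not reach only later rows make up. The controller multiplies each number of a shift by 200 mm and each number of a turn by 45 degrees. A row lasts 1/10 s, in which the tool goes at most 50 mm and 8.59 degrees, less where a joint would pass 70% of its speed; a pose out of reach is approached as far as the arm can. A call with a number of a shift or a turn outside -1 to 1 is refused whole. A call with a gripper value outside its range is refused whole. The fingers move at their own pace and stop on an object; "squeeze" is the grip in N (left out, the last holds). Time passes only in rows, so rows that repeat a pose let the fingers close. It gives the time, the measured TCP pose, the force, the opening and the grip force at its end, in the units of the state.
- telemetry.sense(): the state, without advancing time (a new reading comes with each control period).
- imaging.grab_frame(name): name is "side" or "top" or "wrist"; returns the picture (420x560x3 uint8, red, green, blue); there is no depth.
- imaging.calibration(name): a dict with "fx", "fy", "cx", "cy" (pixels), "cam_to_world" (4x4, takes a point from camera to world coordinates). Camera axes: x right, y up, looking along -z (the intrinsics and any distortion apply to the point x, -y, -z); pixel columns grow to the right and rows downward; lengths in mm; the calibration is good to about 2 mm. A picture is of the moment at which its call begins: read the wrist's pose just before it. calibration takes no time and is no camera call; for the wrist camera it gives the pose at the moment of the call.
- r.sign_off(): hands the job in; it is judged then, once.
Trained networks look in the newest picture that a camera, given by its name, has taken for a name from the list of things; names that differ only in an ending like _2 or _b are one class to them, and where a whole thing is asked for, a point or a joint stands for the part that bears it (a point fixed in the world has none). Each returns a list of dicts, best first, with "conf" (0 to 1); they miss things now and then, are a little off and sometimes report something else, mostly with a low value. They report only what shows in the picture. A call takes as long as a camera call. They do not tell look-alikes from the thing itself.
- imaging.recognise(camera, name): "extent" ([left, top, width, height] in pixels, round what is visible of it).
- imaging.mark_of(camera, name): "xy" ([column, row] in pixels: a listed point, or the origin of a listed thing).
The state is a dict: "clock": time; "qpos": joint angles; "qvel": joint speeds; "joint_efforts": joint torques, N m; "eef_pos": TCP position; "tcp_rot": TCP orientation; "contact_force": force on the tool from outside, world axes, zero at the start; "wrist_torque": the same for the moment, N m; "opening": opening from 0.0 (shut) to 1.0 (fully open); "grasp_force": force on a finger pad.
Only numpy, scipy, OpenCV 4.12 (cv2) and the standard library are available. Lean on these libraries where they do the work, as an engineer would, in place of code of your own. Each camera call takes 0.05 s, during which the arm holds its last target. There are 200 camera calls.

## Working session

There is one attempt and no reset: what is moved stays moved. The work goes in short steps, Python scripts to look and compute and a tool call to move; the robot and the scene stay as the last step left them, time stands still between calls to the robot, and variables do not carry over. Pictures are saved under pics/ and viewed, at most 11 in all, crops included, and the job is handed in when it is done.

Besides the shell and the picture viewer there is one more tool, called after "Request:" by a JSON object that holds its "name" and its "arguments", one argument or row to a line. step_arm: Moves the arm, as the interface text tells. Its arguments: {"type":"object","properties":{"moves":{"type":"array"},"squeeze":{"type":"number"}},"required":["moves"]}

```bash
mkdir -p pics; cat > look.py <<'E'
from rig import telemetry, imaging, r
import cv2, json
import numpy as np
print(telemetry.sense())
for c in ("top","side"):
    im=imaging.grab_frame(c); cv2.imwrite(f"pics/{c}0.png",im[:,:,::-1])
    k=imaging.calibration(c); print(c,{a:(np.round(b,3).tolist()) for a,b in k.items()})
    for n in ("scale","pan_centre","tray","scraper","case_a","ring_1","open_case","gauge","bin_lime","bin_yellow","cup"):
        print(n,[(np.round(d["xy"]).tolist(),round(d["conf"],2)) for d in imaging.mark_of(c,n)])
E
python3 look.py
```

```text
{'clock': 0.0, 'qpos': array([ 1.16261129e+00,  3.53617297e-01,  1.63413718e+00,  4.65280070e-05,
        1.15521096e+00, -2.40826554e-03]), 'qvel': array([-7.76528204e-04,  6.81800343e-04, -3.67321283e-04,  4.12841812e-05,
       -1.34591286e-05,  3.01070873e-04]), 'joint_efforts': array([ 2.84217240e-03, -6.05247688e+01, -3.42065227e+01,  2.76144719e-04,
        9.38552519e-03,  8.76724528e-06]), 'eef_pos': array([246.50875665, 573.81089888, 230.57964953]), 'tcp_rot': array([-3.14021997e+00, -4.58476405e-05,  2.73579704e+00]), 'contact_force': array([-0.54364567,  0.22951842, -0.28212337]), 'wrist_torque': array([-0.02633411, -0.00146187,  0.01248529]), 'grasp_force': 0.0, 'opening': 0.9971636231682663}
top {'fx': 440.758, 'fy': 440.758, 'cx': 276.693, 'cy': 205.58, 'cam_to_world': [[-0.011, 0.992, -0.124, 289.618], [-1.0, -0.013, -0.012, -6.897], [-0.014, 0.123, 0.992, 1507.82], [0.0, 0.0, 0.0, 1.0]]}
scale [([298.0, 175.0], 0.87)]
pan_centre [([300.0, 173.0], 0.76), ([434.0, 211.0], 0.58), ([377.0, 230.0], 0.2)]
tray [([245.0, 168.0], 0.86)]
scraper [([378.0, 230.0], 0.97), ([362
[... 329 characters left out ...]
], 0.55), ([313.0, 157.0], 0.26)]
cup [([437.0, 210.0], 0.87)]
side {'fx': 451.574, 'fy': 451.574, 'cx': 281.602, 'cy': 210.196, 'cam_to_world': [[0.913, 0.292, -0.284, 30.75], [-0.407, 0.626, -0.665, -1028.046], [-0.017, 0.723, 0.69, 1147.409], [0.0, 0.0, 0.0, 1.0]]}
scale [([321.0, 233.0], 0.95), ([319.0, 212.0], 0.24)]
pan_centre [([320.0, 214.0], 0.69)]
tray []
scraper [([240.0, 312.0], 0.66)]
case_a [([261.0, 160.0], 0.66), ([225.0, 176.0], 0.62)]
ring_1 [([322.0, 212.0], 0.59), ([317.0, 197.0], 0.45), ([337.0, 215.0], 0.42)]
open_case [([349.0, 302.0], 0.6)]
gauge [([218.0, 151.0], 0.61)]
bin_lime [([302.0, 158.0], 0.75)]
bin_yellow [([387.0, 271.0], 0.95)]
cup [([358.0, 357.0], 0.74)]
```

```bash
python3 - <<'E'
import cv2
a=cv2.imread('pics/top0.png');b=cv2.imread('pics/side0.png')
cv2.imwrite('pics/topc.png',cv2.resize(a[110:310,80:480],None,fx=2,fy=2,interpolation=cv2.INTER_CUBIC))
cv2.imwrite('pics/sidec.png',cv2.resize(b[110:410,130:470],None,fx=2,fy=2,interpolation=cv2.INTER_CUBIC))
E
```

```text
(no output)
```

View pics/topc.png

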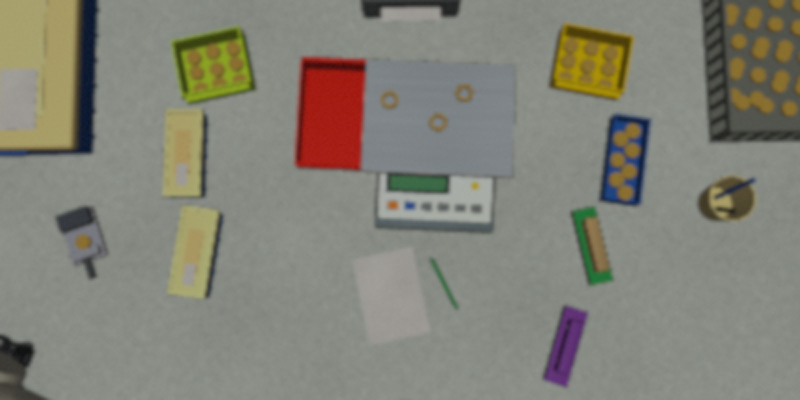

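View pics/sidec.png

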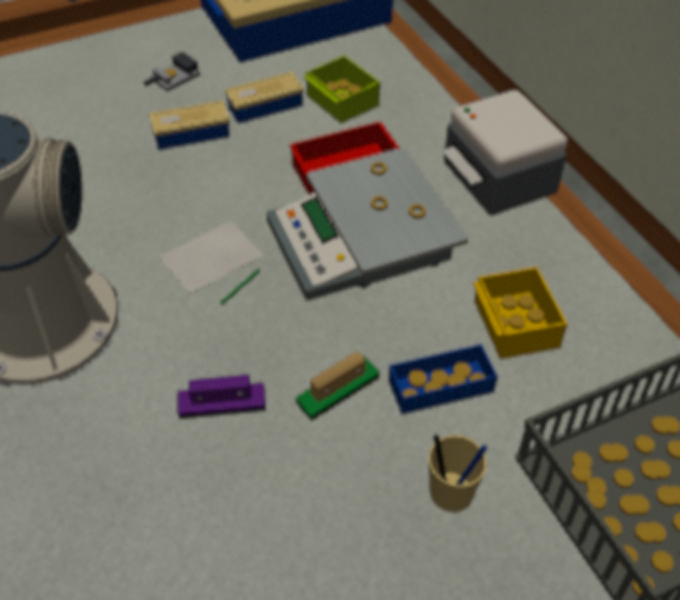

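Top crop: green scraper at crop (592,246), purple look-alike at (565,345), closed cases at (184,153) and (194,252), open case (625,160), rings on the pan at (390,100), (438,122), (464,93), red tray on its left (= +y). The side view agrees: the networks' second scraper hit is the purple one.

```bash
cat > h.py <<'E'
from rig import telemetry, imaging, r
import cv2, numpy as np
from scipy.spatial.transform import Rotation as Ro
def ray(k,p):
    T=np.array(k["cam_to_world"]); d=np.array([(p[0]-k["cx"])/k["fx"],-(p[1]-k["cy"])/k["fy"],-1.])
    return T[:3,3],T[:3,:3]@d
def plane(k,p,z):
    o,d=ray(k,p); return o+d*(z-o[2])/d[2]
def proj(k,X):
    T=np.array(k["cam_to_world"]); q=T[:3,:3].T@(np.array(X,float)-T[:3,3]); return np.array([k["cx"]-k["fx"]*q[0]/q[2],k["cy"]+k["fy"]*q[1]/q[2]])
def tri(ks,ps):
    A=np.zeros((3,3));b=np.zeros(3)
    for k,p in zip(ks,ps):
        o,d=ray(k,p); d=d/np.linalg.norm(d); M=np.eye(3)-np.outer(d,d); A+=M;b+=M@o
    return np.linalg.solve(A,b)
def blobs(im,lo,hi,amin=60):
    m=cv2.inRange(cv2.cvtColor(im,cv2.COLOR_RGB2HSV),np.array(lo),np.array(hi))
    m=cv2.morphologyEx(m,cv2.MORPH_CLOSE,np.ones((5,5)))
    cs,_=cv2.findContours(m,cv2.RETR_EXTERNAL,cv2.CHAIN_APPROX_NONE)
    return sorted([c for c in cs if cv2.contourArea(c)>amin],key=cv2.contourArea,reverse=True)
def rect(k,c,z):
    """min-area rectangle of a contour put on the plane z: centre, long side, short side, yaw of long side"""
    P=np.array([plane(k,p,z)[:2] for p in c.reshape(-1,2)],np.float32)
    (cx,cy),_,_=R=cv2.minAreaRect(P); B=cv2.boxPoints(R); e=B[1]-B[0]; f=B[2]-B[1]
    if np.linalg.norm(e)<np.linalg.norm(f): e,f=f,e
    y=np.arctan2(e[1],e[0]); y=(y+np.pi/2)%np.pi-np.pi/2
    return np.round([cx,cy,np.linalg.norm(e),np.linalg.norm(f)],1).tolist()+[round(float(y),3)]
def go(pos,yaw=None):
    """numbers for a move to pos (world) with tool down at yaw (mod pi)"""
    s=telemetry.sense(); p=s["eef_pos"]; R=Ro.from_euler('xyz',s["tcp_rot"])
    if yaw is None: yaw=s["tcp_rot"][2]
    yaw=s["tcp_rot"][2]+((yaw-s["tcp_rot"][2]+np.pi/2)%np.pi-np.pi/2)
    rv=(R.inv()*Ro.from_euler('xyz',[np.pi,0,yaw])).as_rotvec()
    print("shift",np.round(R.inv().apply(np.array(pos)-p)/200,4).tolist(),"turn",np.round(rv/np.pi*4,4).tolist(),"t",round(s["clock"],2))
E
python3 - <<'E'
from h import *
ks={c:imaging.calibration(c) for c in("top","side")}
im={c:imaging.grab_frame(c) for c in ks}
for n,a,b in [("pan",(300,173),(320,214)),("scr",(378,230),(240,312)),("case1",(176,236),(225,176)),("case2",(174,187),(261,160)),("open",(388,191),(349,302))]:
    print(n,tri([ks["top"],ks["side"]],[a,b]).round(0))
k=ks["top"]
hsv=cv2.cvtColor(im["top"],cv2.COLOR_RGB2HSV)
for p in [(376,220),(176,236),(174,187),(300,195),(330,150),(245,168),(274,160)]: print(p,hsv[p[1],p[0]])
for c in blobs(im["top"],(50,120,40),(75,255,255)): print("green",cv2.boundingRect(c),rect(k,c,18))
for c in blobs(im["top"],(18,50,150),(35,160,255)): print("cream",cv2.boundingRect(c),rect(k,c,50))
for c in blobs(im["top"],(0,180,80),(5,255,255)): print("red",cv2.boundingRect(c),rect(k,c,55))
for c in blobs(im["top"],(105,15,120),(125,80,220),1000): print("pan",cv2.boundingRect(c),rect(k,c,80))
cv2.imwrite('pics/w0.png',imaging.grab_frame('wrist')[:,:,::-1]); print(imaging.calibration('wrist'), telemetry.sense()["eef_pos"])
E
```

```text
pan [578. -68.  77.]
scr [ 294. -310.   52.]
case1 [378. 359.  -3.]
case2 [541. 364.  22.]
open [ 524. -374.   -4.]
(376, 220) [ 19 113 140]
(176, 236) [ 22 108 168]
(174, 187) [ 23 109 161]
(300, 195) [101  15 132]
(330, 150) [ 99  19 137]
(245, 168) [  1 219 165]
(274, 160) [103  17 135]
green (367, 214, 18, 38) [379.5, -319.7, 123.2, 34.4, 0.205]
cream (31, 66, 88, 118) [763.5, 700.1, 412.9, 285.9, 0.001]
cream (164, 213, 25, 46) [376.1, 347.5, 147.9, 60.9, -0.152]
cream (161, 164, 20, 44) [544.3, 367.6, 146.6, 61.4, -0.014]
red (229, 139, 33, 55) [605.9, 116.5, 184.4, 102.4, -0.056]
{'fx': 366.5376833573724, 'fy': 366.5376833573724, 'cx': 280.41335302059, 'cy': 205.23688866430555, 'cam_to_world': array([[ 3.95058871e-01, -8.77157824e-01, -2.72988350e-01,
         1.77482526e+02],
       [ 9.18655695e-01,  3.77358789e-01,  1.16927581e-01,
         6.04449455e+02],
       [ 4.50611170e-04, -2.96975580e-01,  9.54884968e-01,
         3.74599406e+02],
       [ 0.00000000e+00,  0.00000000e+00,  0.00000000e+00,
         1.00000000e+00]])} [246.71985761 574.24555031 231.28801247]
```

View pics/w0.png

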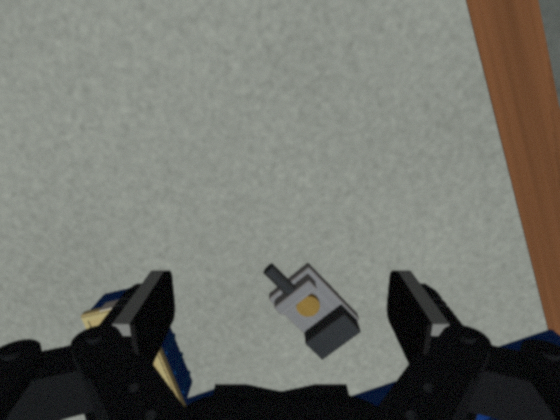

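The wrist view shows the gauge at (310,310) between the fingers, with one cream-lidded case at the lower left. Next I move over the pan to measure it closely.

Request:
{"name": "step_arm", "arguments": {
  "moves": [
    [[0,0,0],[-0.92,-0.75,-0.15],1],
    [[0,0,0],[-0.92,-0.75,-0.15],1],
    [[0,0,0],[-0.92,-0.75,-0.15],1],
    [[0,0,0],[-0.92,-0.75,-0.15],1],
    [[0,0,0],[-0.92,-0.75,-0.15],1],
    [[0,0,0],[-0.92,-0.75,-0.15],1]
  ]
}}

```text
clock: 1.95
eef_pos: [358.3, 360.4, 262.2]
tcp_rot: [3.141, 0.001, 2.732]
contact_force: [-0.5, 0.7, -0.2]
opening: 0.996
grasp_force: 0.0
```

Request:
{"name": "step_arm", "arguments": {
  "moves": [
    [[0,0,0],[-0.92,-0.75,-0.15],1],
    [[0,0,0],[-0.92,-0.75,-0.15],1],
    [[0,0,0],[-0.92,-0.75,-0.15],1],
    [[0,0,0],[-0.92,-0.75,-0.15],1],
    [[0,0,0],[-0.92,-0.75,-0.15],1],
    [[0,0,0],[-0.92,-0.75,-0.15],1]
  ]
}}

```text
clock: 2.55
eef_pos: [468.6, 150.5, 292.1]
tcp_rot: [3.141, 0.002, 2.732]
contact_force: [0.1, 1.1, 0.3]
opening: 0.998
grasp_force: 0.0
```

Request:
{"name": "step_arm", "arguments": {
  "moves": [
    [[0,0,-0.46],[-0.92,-0.75,-0.1],1],
    [[0,0,-0.46],[-0.92,-0.75,-0.1],1],
    [[0,0,-0.46],[-0.92,-0.75,-0.1],1],
    [[0,0,-0.46],[-0.92,-0.75,-0.1],1],
    [[0,0,-0.46],[-0.92,-0.75,-0.1],1],
    [[0,0,-0.46],[-0.92,-0.75,-0.1],1],
    [[0,0,-0.46],[-0.92,-0.75,-0.1],1]
  ]
}}

```text
clock: 3.25
eef_pos: [576.5, -56.9, 310.7]
tcp_rot: [3.141, -0.001, 3.096]
contact_force: [-0.2, 0.1, 0.7]
opening: 0.999
grasp_force: 0.0
```

```bash
python3 - <<'E'
from h import *
s=telemetry.sense(); print(s["eef_pos"],s["tcp_rot"],s["qpos"])
k=imaging.calibration('wrist'); im=imaging.grab_frame('wrist'); cv2.imwrite('pics/w1.png',im[:,:,::-1]); np.save('w1.npy',im); import pickle; pickle.dump(k,open('k1.pkl','wb'))
for n in("ring_1","pan_centre","tray"): print(n,[(np.round(d["xy"]).tolist(),round(d["conf"],2),plane(k,d["xy"],0 if n=="tray" else 80)[:2].round(1)) for d in imaging.mark_of('wrist',n)])
E
```

```text
[576.51188356 -56.91139565 310.6927217 ] [ 3.14087802e+00 -9.08138062e-04  3.09554274e+00] [-1.01379645e-01  2.16216718e-01  1.64037374e+00  6.91174765e-04
  1.28594853e+00 -1.62632027e+00]
ring_1 [([276.0, 175.0], 0.88, array([584.1, -60.9])), ([350.0, 210.0], 0.87, array([625.6,  16.2])), ([237.0, 220.0], 0.75, array([ 631.8, -105.8]))]
pan_centre [([274.0, 181.0], 0.84, array([590.1, -63.7]))]
tray [([420.0, 174.0], 0.64, array([608.9, 119.1]))]
```

View pics/w1.png

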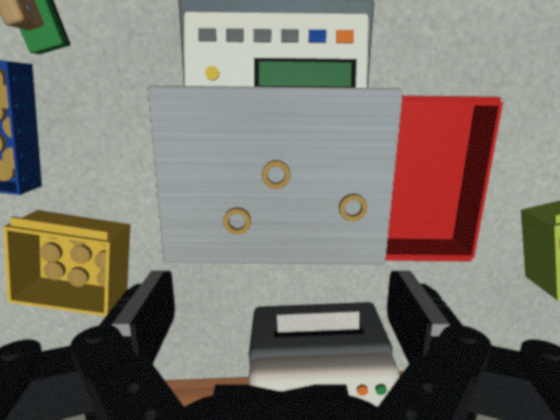

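The wrist picture shows the pan's corners at about (149,87), (402,89), (386,264), (163,264), with rings at (276,175), (350,208), (237,220). The tray is on the right, and the printer is clear below. I'll fit the outlines precisely.

```bash
cat >> h.py <<'E'
from scipy.optimize import minimize
from scipy.ndimage import map_coordinates
def fit(views,L,W,g,free_z=False,sig=2.0,rounds=1):
    """views: list of (calib,image); rectangle LxW at [x,y,yaw,z] -> pose that best sits on image edges"""
    G=[]
    for k,im in views:
        b=cv2.GaussianBlur(im.astype(np.float32),(0,0),sig)
        m=np.sqrt(sum(cv2.Sobel(b,cv2.CV_32F,*a)**2 for a in((1,0),(0,1))).sum(2)); G.append(np.minimum(m,np.percentile(m,98)))
    t=np.linspace(-.5,.5,60); o=.5+0*t
    Q=np.concatenate([np.c_[t,o],np.c_[t,-o],np.c_[o,t],np.c_[-o,t]])*[L,W]
    def cost(v):
        c,s=np.cos(v[2]),np.sin(v[2]); P=Q@np.array([[c,s],[-s,c]])+v[:2]; z=v[3] if free_z else g[3]; e=0
        for (k,im),m in zip(views,G):
            T=np.array(k["cam_to_world"]); q=(np.c_[P,np.full(len(P),z)]-T[:3,3])@T[:3,:3]
            e-=map_coordinates(m,[k["cy"]+k["fy"]*q[:,1]/q[:,2],k["cx"]-k["fx"]*q[:,0]/q[:,2]],order=1).mean()
        return e
    n=4 if free_z else 3; best=None; rng=np.random.default_rng(0)
    for i in range(12):
        x0=np.array(g[:n],float)+(rng.normal(size=n)*np.array([5,5,.04,5])[:n] if i else 0)
        f=minimize(cost,x0,method="Nelder-Mead",options=dict(initial_simplex=np.vstack([x0]+[x0+np.eye(n)[j]*[6,6,.05,6][j] for j in range(n)])))
        if best is None or f.fun<best.fun: best=f
    return np.round(best.x,3),round(best.fun,1)
def wr(name=None):
    k=imaging.calibration('wrist'); im=imaging.grab_frame('wrist')
    if name: cv2.imwrite(f'pics/{name}.png',im[:,:,::-1]); np.savez(name,im=im,**k)
    return k,im
def old(name):
    d=np.load(name+'.npz'); return {a:d[a] for a in("fx","fy","cx","cy","cam_to_world")},d["im"]
E
python3 - <<'E'
from h import *; import pickle
k=pickle.load(open('k1.pkl','rb')); im=np.load('w1.npy')
np.savez('w1',im=im,**k)
for p in [(149,87),(402,89),(386,264),(163,264)]: print(plane(k,p,80).round(1))
print(fit([(k,im)],190,250,[592,-66,-.05,80]),fit([(k,im)],190,250,[592,-66,-.05,80],True))
for sh in (8,4,):
  for p in [(276,175),(350,208),(237,220)]: print("ring",plane(k,p,84).round(1))
go([380,-320,230],.205)
E
```

```text
[ 491.2 -180.1   80. ]
[504.5  65.5  80. ]
[691.9  57.2  80. ]
[ 680.2 -193.2   80. ]
(array([ 5.91155e+02, -6.39060e+01, -5.90000e-02]), np.float64(-101.8)) (array([ 5.91187e+02, -6.38530e+01, -5.90000e-02,  7.96800e+01]), np.float64(-101.9))
ring [583.2 -61.2  84. ]
ring [622.5  15.4  84. ]
ring [ 630.4 -105.3   84. ]
ring [583.2 -61.2  84. ]
ring [622.5  15.4  84. ]
ring [ 630.4 -105.3   84. ]
shift [0.9215, -1.3634, 0.4056] turn [0.0006, -0.0005, -0.3155] t 3.45
```

Fitted pan: centre (591.2, -63.9), yaw -0.059, height 79.7. On to the scraper.

Request:
{"name": "step_arm", "arguments": {
  "moves": [
    [[0,0,0],[0.46,-0.68,0.2],1],
    [[0,0,0],[0.46,-0.68,0.2],1],
    [[0,0,0],[0.46,-0.68,0.2],1],
    [[0,0,0],[0.46,-0.68,0.2],1],
    [[0,0,0],[0.46,-0.68,0.2],1]
  ]
}}

```text
clock: 3.95
eef_pos: [476.5, -189.3, 270.8]
tcp_rot: [3.141, -0.001, 3.096]
contact_force: [0.2, 0.9, 0.5]
opening: 0.999
grasp_force: 0.0
```

Request:
{"name": "step_arm", "arguments": {
  "moves": [
    [[0,0,-0.32],[0.46,-0.68,0.2],1],
    [[0,0,-0.32],[0.46,-0.68,0.2],1],
    [[0,0,-0.32],[0.46,-0.68,0.2],1],
    [[0,0,-0.32],[0.46,-0.68,0.2],1],
    [[0,0,-0.32],[0.46,-0.68,0.2],1],
    [[0,0,-0.32],[0.46,-0.68,0.2],1]
  ]
}}

```text
clock: 4.55
eef_pos: [381.3, -319.9, 231.7]
tcp_rot: [-3.142, 0.001, -2.935]
contact_force: [0.3, 1.3, 1.0]
opening: 1.005
grasp_force: 0.0
```

```bash
python3 - <<'E'
from h import *
k,im=wr('w2'); print([(np.round(d["xy"]).tolist(),d["conf"]) for d in imaging.mark_of('wrist','scraper')])
print(telemetry.sense()["eef_pos"],telemetry.sense()["tcp_rot"],telemetry.sense()["qpos"])
for c in blobs(im,(50,120,30),(80,255,255),500): print(cv2.boundingRect(c),rect(k,c,18))
print("base top",fit([(k,im)],130,40,[380,-320,.205,18]),fit([(k,im)],130,40,[380,-320,.205,18],True),"grip",fit([(k,im)],90,22,[380,-320,.205,56]),fit([(k,im)],90,22,[380,-320,.205,56],True))
E
```

```text
[([276.0, 165.0], 0.88)]
[ 381.68280921 -319.61408575  231.77569768] [-3.14122778e+00  8.85581277e-04 -2.93328983e+00] [-7.00462066e-01  1.53174613e-01  1.89963151e+00  5.35411726e-04
  1.08795442e+00 -2.47980944e+00]
(259, 103, 40, 127) [380.3, -321.7, 126.4, 37.4, 0.206]
(494, 313, 66, 33) [505.8, -3.4, 84.2, 30.2, 1.526]
base top (array([ 3.80337e+02, -3.21719e+02,  2.06000e-01]), np.float64(-178.2)) (array([ 3.80384e+02, -3.21714e+02,  2.06000e-01,  1.61840e+01]), np.float64(-179.4)) grip (array([ 3.84864e+02, -3.20867e+02,  2.03000e-01]), np.float64(-116.7)) (array([ 3.79214e+02, -3.15598e+02,  2.01000e-01,  6.75940e+01]), np.float64(-128.8))
```

View pics/w2.png

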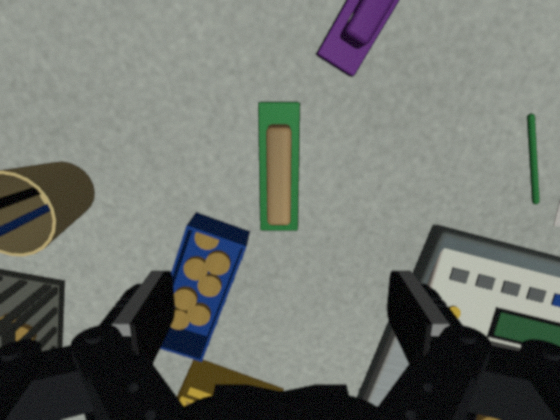

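The scraper is fitted at (380.3, -321.7), yaw 0.206; the picture shows it clear between the fingers at (278,165).

```bash
python3 -c "
from h import *
go([380.3,-321.7,20],.206)"
```

```text
shift [0.0099, -0.0084, 1.0589] turn [-0.0005, 0.0011, 0.0029] t 4.65
```

Request:
{"name": "step_arm", "arguments": {
  "moves": [
    [[0,0,0],[0.01,-0.01,0.25],1],
    [[0,0,0],[0.01,-0.01,0.5],1],
    [[0,0,0],[0.01,-0.01,0.7],1],
    [[0,0,0],[0.01,-0.01,0.85],1],
    [[0,0,0],[0.01,-0.01,0.95],1],
    [[0,0,0],[0.01,-0.01,1.0],1]
  ]
}}

```text
clock: 5.25
eef_pos: [379.2, -321.5, 29.8]
tcp_rot: [3.14, -0.001, -2.933]
contact_force: [-0.3, 0.4, 0.5]
opening: 0.998
grasp_force: 0.0
```

Request:
{"name": "step_arm", "arguments": {
  "moves": [
    [[0,0,0],[0,0,0.03],1],
    [[0,0,0],[0,0,0.06],1],
    [[0,0,0],[0,0,0.06],-1],
    [[0,0,0],[0,0,0.06],-1],
    [[0,0,0],[0,0,0.06],-1],
    [[0,0,0],[0,0,0.06],-1],
    [[0,0,0],[0,0,0.06],-1],
    [[0,0,0],[0,0,0.06],-1]
  ],
  "squeeze": 50
}}

```text
clock: 6.05
eef_pos: [379.1, -323.4, 19.8]
tcp_rot: [-3.141, 0.001, -2.935]
contact_force: [-0.8, -0.5, 6.7]
opening: 0.252
grasp_force: 49.9
```

Request:
{"name": "step_arm", "arguments": {
  "moves": [
    [[0,0,0],[0,0,-0.1],-1],
    [[0,0,0],[0,0,-0.3],-1],
    [[0,0,0],[0,0,-0.5],-1],
    [[0,0,0],[0,0,-0.7],-1],
    [[0,0,0],[0,0,-0.7],-1]
  ]
}}

```text
clock: 6.55
eef_pos: [381.1, -325.1, 164.2]
tcp_rot: [-3.135, 0.005, -2.935]
contact_force: [0.5, -0.3, -1.3]
opening: 0.254
grasp_force: 49.4
```

```bash
python3 -c "
from h import *
print(telemetry.sense()['eef_pos'],telemetry.sense()['contact_force'],telemetry.sense()['opening'])
go([597.4,-162.4,150],-.059)"
```

```text
[ 381.13827535 -325.11232403  164.18731891] [ 0.46402104 -0.29766739 -1.33357933] 0.25426604474599795
shift [-1.2249, 0.5749, 0.0734] turn [-0.0077, 0.0077, 0.3383] t 6.55
```

Request:
{"name": "step_arm", "arguments": {
  "moves": [
    [[0,0,0.34],[-0.7,0.33,0],-1],
    [[0,0,0.34],[-0.7,0.33,0],-1],
    [[0,0,0.34],[-0.7,0.33,0],-1],
    [[0,0,0.34],[-0.7,0.33,0],-1],
    [[0,0,0.34],[-0.7,0.33,0],-1],
    [[0,0,0.34],[-0.7,0.33,0],-1]
  ]
}}

```text
clock: 7.15
eef_pos: [501.0, -229.6, 158.3]
tcp_rot: [3.141, -0.002, 3.082]
contact_force: [-0.1, 0.2, -2.2]
opening: 0.249
grasp_force: 49.4
```

```bash
python3 -c "
from h import *
print(telemetry.sense()['eef_pos'],telemetry.sense()['tcp_rot'])
go([597.4,-162.4,120],-.059)"
```

```text
[ 501.04283917 -229.61105484  158.26075968] [ 3.14120999e+00 -2.16975390e-03  3.08218592e+00]
shift [-0.4614, 0.364, 0.1904] turn [0.0005, -0.0028, -0.0005] t 7.15
```

Request:
{"name": "step_arm", "arguments": {
  "moves": [
    [[0,0,0],[-0.24,0.18,0.05],-1],
    [[0,0,0],[-0.46,0.36,0.15],-1],
    [[0,0,0],[-0.46,0.365,0.19],-1],
    [[0,0,0],[-0.46,0.365,0.19],-1]
  ]
}}

```text
clock: 7.55
eef_pos: [598.0, -161.7, 118.9]
tcp_rot: [3.141, -0.003, 3.082]
contact_force: [-0.5, 0.2, -1.1]
opening: 0.249
grasp_force: 49.5
```

```bash
python3 - <<'E'
from h import *
s=telemetry.sense();print(s['eef_pos'],s['tcp_rot'],s['contact_force'])
k,im=wr('w3')
go([597.4,-162.4,101],-.059)
ks=imaging.calibration('side'); a=imaging.grab_frame('side')
p=proj(ks,[597,-162,90]).astype(int); c=a[p[1]-90:p[1]+90,p[0]-110:p[0]+110]
cv2.imwrite('pics/s3.png',np.hstack([im[:,:,::-1],cv2.resize(c,None,fx=2,fy=2)[:420,:240*1+200,::-1][:360].repeat(1,0) if 0 else cv2.resize(c,(240,420))[:,:,::-1]]))
E
```

```text
[ 598.04302596 -161.70837811  118.92408577] [ 3.14079976e+00 -2.87780401e-03  3.08203510e+00] [-0.50970904  0.18776711 -1.1012065 ]
shift [-0.0017, 0.0011, 0.0939] turn [0.0004, -0.0039, -0.0011] t 7.6
```

View pics/s3.png

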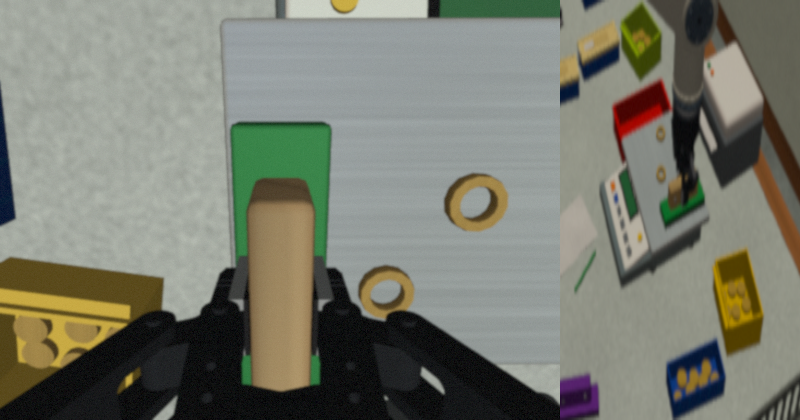

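The scraper sits level just above the pan's -y end, aligned with the pan; the rings at (477,200) and (386,290) are clear of it. Lowering to about 1 mm and pushing.

Request:
{"name": "step_arm", "arguments": {
  "moves": [
    [[0,0,0],[0,0,0.05],-1],
    [[0,0,0],[0,0,0.08],-1],
    [[0,0,0],[0,0,0.09],-1],
    [[0,0,0],[0,0,0.09],-1]
  ]
}}

```text
clock: 8.05
eef_pos: [597.8, -162.8, 103.0]
tcp_rot: [3.142, -0.001, 3.081]
contact_force: [-0.5, -0.3, -1.1]
opening: 0.25
grasp_force: 49.5
```

Request:
{"name": "step_arm", "arguments": {
  "moves": [
    [[0,0,0],[0,0.03,0],-1],
    [[0,0,0],[0,0.07,0],-1],
    [[0,0,0],[0,0.12,0],-1],
    [[0,0,0],[0,0.17,0],-1],
    [[0,0,0],[0,0.22,0],-1],
    [[0,0,0],[0,0.27,0],-1],
    [[0,0,0],[0,0.32,0],-1],
    [[0,0,0],[0,0.37,0],-1]
  ]
}}

```text
clock: 8.85
eef_pos: [603.0, -87.5, 103.3]
tcp_rot: [-3.142, -0.0, 3.082]
contact_force: [-0.2, -0.9, -1.0]
opening: 0.251
grasp_force: 49.6
```

Request:
{"name": "step_arm", "arguments": {
  "moves": [
    [[0,0,0],[0,0.05,0],-1],
    [[0,0,0],[0,0.1,0],-1],
    [[0,0,0],[0,0.15,0],-1],
    [[0,0,0],[0,0.2,0],-1],
    [[0,0,0],[0,0.25,0],-1],
    [[0,0,0],[0,0.3,0],-1],
    [[0,0,0],[0,0.35,0],-1],
    [[0,0,0],[0,0.4,0],-1]
  ]
}}

```text
clock: 9.65
eef_pos: [607.8, -7.8, 103.3]
tcp_rot: [3.142, -0.0, 3.081]
contact_force: [0.2, -0.2, -0.8]
opening: 0.248
grasp_force: 49.6
```

```bash
python3 - <<'E'
from h import *
s=telemetry.sense();print(s['eef_pos'],s['tcp_rot'],s['contact_force'])
c,v=np.array([591.2,-63.9]),[.059,.998]
print("v",(s['eef_pos'][:2]-c)@v, "u",(s['eef_pos'][:2]-c)@[.998,-.059])
E
```

```text
[607.77847718  -7.79385999 103.26028734] [ 3.14157098e+00 -3.28131591e-05  3.08134467e+00] [ 0.18711491 -0.17704198 -0.83017801]
v 56.97205788570778 u 13.235057968814875
```

Request:
{"name": "step_arm", "arguments": {
  "moves": [
    [[0,0,0],[0,0.035,0.007],-1],
    [[0,0,0],[0,0.07,0.007],-1],
    [[0,0,0],[0,0.105,0.007],-1],
    [[0,0,0],[0,0.14,0.007],-1],
    [[0,0,0],[0,0.175,0.007],-1],
    [[0,0,0],[0,0.21,0.007],-1],
    [[0,0,0],[0,0.25,0.007],-1],
    [[0,0,0],[0,0.285,0.007],-1]
  ]
}}

```text
clock: 10.45
eef_pos: [611.2, 49.0, 101.9]
tcp_rot: [3.141, 0.0, 3.081]
contact_force: [0.4, -0.6, -1.0]
opening: 0.251
grasp_force: 49.5
```

Request:
{"name": "step_arm", "arguments": {
  "moves": [
    [[0,0,0],[0,0.02,0],-1],
    [[0,0,0],[0,0.02,0],-1],
    [[0,0,0],[0,-0.1,-0.1],-1],
    [[0,0,0],[0,-0.3,-0.3],-1],
    [[0,0,0],[0,-0.5,-0.5],-1],
    [[0,0,0],[0,-0.7,-0.5],-1],
    [[0,0,0],[0,-0.7,-0.5],-1]
  ]
}}

```text
clock: 11.15
eef_pos: [603.6, -96.9, 204.4]
tcp_rot: [-3.139, 0.004, 3.078]
contact_force: [-0.2, -0.2, -1.7]
opening: 0.252
grasp_force: 49.8
```

```bash
python3 - <<'E'
from h import *
s=telemetry.sense();print(s['eef_pos'],s['tcp_rot'])
k,im=wr('w4')
for c in("wrist","top","side"):
    kk=imaging.calibration(c)
    if c!="wrist": a=imaging.grab_frame(c)
    if c=="top": p=proj(kk,[600,20,60]).astype(int); t=a[p[1]-50:p[1]+50,p[0]-60:p[0]+60]
    print(c,[(np.round(d["xy"]).tolist(),round(d["conf"],2)) for d in imaging.mark_of(c,"ring_1")])
cv2.imwrite('pics/s4.png',np.hstack([im[:,:,::-1],cv2.resize(t,(240,200))[:,:,::-1].repeat(1,0) if 0 else cv2.copyMakeBorder(cv2.resize(t,(240,200)),0,220,0,0,cv2.BORDER_CONSTANT)[:,:,::-1]]))
E
```

```text
[603.55220504 -96.86341208 204.44599161] [-3.13914613  0.00430877  3.07759071]
wrist [([478.0, 210.0], 0.64), ([490.0, 145.0], 0.49)]
top [([390.0, 190.0], 0.64), ([256.0, 166.0], 0.62), ([255.0, 158.0], 0.56), ([122.0, 228.0], 0.24)]
side []
```

View pics/s4.png

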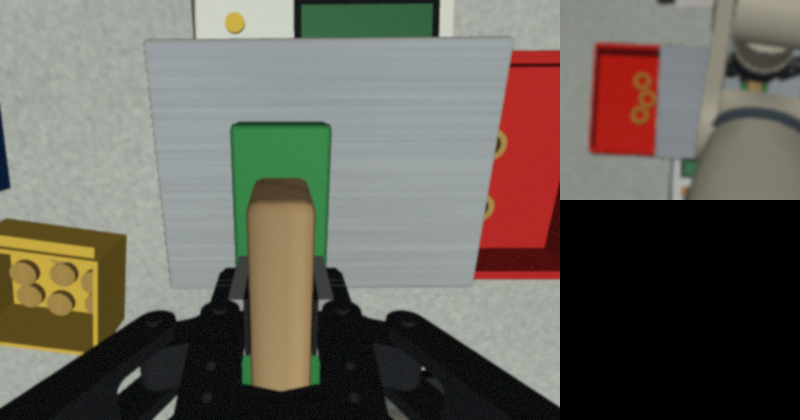

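The pan is clear and the inset top crop shows all three rings in the tray. I'll return the scraper to its starting spot on the bench.

```bash
python3 -c "
from h import *
go([380,-323,120],.206)"
```

```text
shift [1.0406, -1.2271, 0.4065] turn [0.0007, -0.0017, -0.3375] t 11.45
```

Request:
{"name": "step_arm", "arguments": {
  "moves": [
    [[0,0,0],[0.52,-0.61,0],-1],
    [[0,0,0],[0.52,-0.61,0],-1],
    [[0,0,0],[0.52,-0.61,0],-1],
    [[0,0,0],[0.52,-0.61,0],-1],
    [[0,0,0],[0.52,-0.61,0],-1]
  ]
}}

```text
clock: 11.95
eef_pos: [490.7, -207.2, 201.6]
tcp_rot: [3.141, -0.001, 3.08]
contact_force: [0.2, 0.6, -2.3]
opening: 0.25
grasp_force: 50.1
```

Request:
{"name": "step_arm", "arguments": {
  "moves": [
    [[0,0,-0.34],[0.52,-0.61,0.1],-1],
    [[0,0,-0.34],[0.52,-0.61,0.2],-1],
    [[0,0,-0.34],[0.52,-0.61,0.3],-1],
    [[0,0,-0.34],[0.52,-0.61,0.4],-1],
    [[0,0,-0.34],[0.52,-0.61,0.4],-1],
    [[0,0,-0.34],[0.52,-0.61,0.4],-1],
    [[0,0,-0.34],[0.52,-0.61,0.4],-1]
  ]
}}

```text
clock: 12.65
eef_pos: [382.4, -322.2, 122.7]
tcp_rot: [-3.141, 0.001, -2.933]
contact_force: [-0.3, -0.5, -0.6]
opening: 0.251
grasp_force: 49.9
```

```bash
python3 -c "
from h import *
print(telemetry.sense()['eef_pos'],telemetry.sense()['tcp_rot'])
go([380,-323,21],.206)"
```

```text
[ 382.40122083 -322.16420146  122.65080024] [-3.14056245e+00  1.28975450e-03 -2.93334163e+00]
shift [0.0133, -0.0011, 0.5082] turn [-0.0013, 0.0016, 0.0029] t 12.65
```

Request:
{"name": "step_arm", "arguments": {
  "moves": [
    [[0,0,0],[0.01,0,0.2],-1],
    [[0,0,0],[0.01,0,0.35],-1],
    [[0,0,0],[0.01,0,0.44],-1],
    [[0,0,0],[0.01,0,0.48],-1],
    [[0,0,0],[0.01,0,0.5],-1],
    [[0,0,0],[0.01,0,0.51],-1],
    [[0,0,0],[0.01,0,0.513],-1],
    [[0,0,0],[0.01,0,0.513],-1]
  ]
}}

```text
clock: 13.45
eef_pos: [379.0, -323.3, 20.1]
tcp_rot: [-3.14, 0.001, -2.935]
contact_force: [-0.2, -0.6, -1.6]
opening: 0.248
grasp_force: 50.2
```

Request:
{"name": "step_arm", "arguments": {
  "moves": [
    [[0,0,0],[0,0,0.004],-1],
    [[0,0,0],[0,0,0.004],0],
    [[0,0,0],[0,0,0.004],1],
    [[0,0,0],[0,0,0.004],1],
    [[0,0,0],[0,0,0.004],1],
    [[0,0,0],[0,0,-0.1],1],
    [[0,0,0],[0,0,-0.3],1],
    [[0,0,0],[0,0,-0.5],1]
  ]
}}

```text
clock: 14.25
eef_pos: [377.9, -322.4, 119.8]
tcp_rot: [3.14, -0.001, -2.935]
contact_force: [0.8, -0.7, 0.1]
opening: 0.999
grasp_force: 0.0
```

Request:
{"name": "step_arm", "arguments": {
  "moves": [
    [[0,0,0],[0,0,-0.2],1],
    [[0,0,0],[0,0,-0.4],1],
    [[0,0,0],[0,0,-0.6],1],
    [[0,0,0],[0,0,-0.6],1]
  ]
}}

```text
clock: 14.65
eef_pos: [380.7, -324.9, 244.6]
tcp_rot: [-3.134, 0.005, -2.935]
contact_force: [0.6, -0.5, -0.1]
opening: 0.998
grasp_force: 0.0
```

```bash
python3 - <<'E'
from h import *
k,im=wr('w5'); s=telemetry.sense(); print(s['eef_pos'],s['opening'],s['qpos'])
print(fit([(k,im)],130,40,[380,-322,.206,18],True))
go([378,347.5,240],-.152)
E
```

```text
[ 379.68801643 -323.97954828  241.88780571] 0.9986897999033378 [-7.09394073e-01  1.41763298e-01  1.88892697e+00 -8.80933494e-06
  1.10541691e+00 -2.48702201e+00]
(array([ 3.80382e+02, -3.22819e+02,  2.07000e-01,  1.67630e+01]), np.float64(-181.2))
shift [-0.6812, 3.2876, -0.0026] turn [-0.0047, 0.0052, 0.4569] t 14.7
```

The scraper stands upright where it began. On to the nearer case.

Request:
{"name": "step_arm", "arguments": {
  "moves": [
    [[0,0,0],[-0.17,0.83,0],1],
    [[0,0,0],[-0.17,0.83,0],1],
    [[0,0,0],[-0.17,0.83,0],1],
    [[0,0,0],[-0.17,0.83,0],1]
  ]
}}

```text
clock: 15.1
eef_pos: [375.8, -150.0, 237.6]
tcp_rot: [3.139, -0.003, -2.934]
contact_force: [0.6, -0.4, -0.1]
opening: 1.001
grasp_force: 0.0
```

Request:
{"name": "step_arm", "arguments": {
  "moves": [
    [[0,0,0],[-0.17,0.83,0],1],
    [[0,0,0],[-0.17,0.83,0],1],
    [[0,0,0],[-0.17,0.83,0],1],
    [[0,0,0],[-0.17,0.83,0],1]
  ]
}}

```text
clock: 15.5
eef_pos: [375.4, 19.1, 237.9]
tcp_rot: [3.14, -0.002, -2.933]
contact_force: [0.1, -1.4, 1.2]
opening: 0.998
grasp_force: 0.0
```

Request:
{"name": "step_arm", "arguments": {
  "moves": [
    [[0,0,0],[-0.17,0.83,0],1],
    [[0,0,0],[-0.17,0.83,0],1],
    [[0,0,0],[-0.17,0.83,0],1],
    [[0,0,0],[-0.17,0.83,0],1]
  ]
}}

```text
clock: 15.9
eef_pos: [375.0, 188.6, 237.9]
tcp_rot: [3.141, -0.002, -2.932]
contact_force: [-0.1, -0.3, 0.5]
opening: 0.999
grasp_force: 0.0
```

Request:
{"name": "step_arm", "arguments": {
  "moves": [
    [[0,0,0.46],[-0.17,0.83,0],1],
    [[0,0,0.46],[-0.17,0.83,0],1],
    [[0,0,0.46],[-0.17,0.83,0],1],
    [[0,0,0.46],[-0.17,0.83,0],1],
    [[0,0,0.46],[-0.17,0.83,0],1],
    [[0,0,0.46],[-0.17,0.83,0],1]
  ]
}}

```text
clock: 16.5
eef_pos: [374.3, 354.3, 237.5]
tcp_rot: [-3.139, -0.002, 2.989]
contact_force: [-0.2, -0.9, 0.4]
opening: 1.005
grasp_force: 0.0
```

```bash
python3 - <<'E'
from h import *
s=telemetry.sense(); print(s['eef_pos'],s['tcp_rot'],s['qpos'])
k,im=wr('w6')
print([(np.round(d["xy"]).tolist(),round(d["conf"],2),plane(k,d["xy"],0)[:2].round(0)) for d in imaging.mark_of('wrist','case_a')])
g=[376,347.5,-.152,50]
f,_=print(fit([(k,im)],150,64,g)) or (0,0)
print(fit([(k,im)],150,64,g,True))
print("second",fit([(k,im)],150,64,[544,367.6,-.014,50]))
E
```

```text
[374.28790883 354.29056539 237.49602617] [-3.13870449e+00 -1.88134701e-03  2.98885128e+00] [ 7.55243113e-01  1.77541206e-01  1.85592776e+00 -3.28197796e-04
  1.11155801e+00 -6.62668572e-01]
[([314.0, 305.0], 0.91, array([544., 368.])), ([270.0, 170.0], 0.74, array([377., 343.]))]
(array([ 3.77289e+02,  3.47876e+02, -1.38000e-01]), np.float64(-71.3))
(array([ 3.78617e+02,  3.47826e+02, -1.49000e-01,  4.32380e+01]), np.float64(-78.5))
second (array([ 5.41441e+02,  3.68070e+02, -2.80000e-02]), np.float64(-117.8))
```

View pics/w6.png

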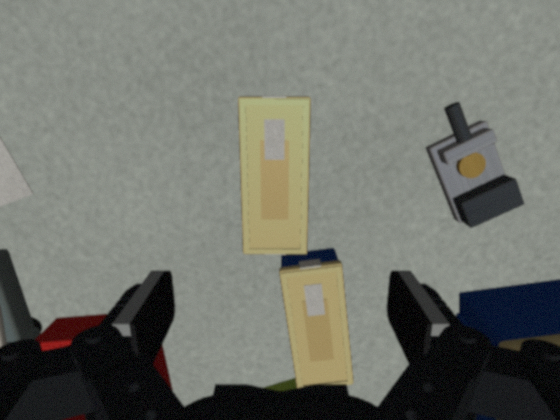

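The wrist view shows the near case's lid with corners (238,97), (310,97), (308,255), (243,255), and the second case below it. Checking the outline by colour as well.

```bash
python3 - <<'E'
from h import *
k,im=old('w6')
for z in(50,45):
  for p in [(238,97),(310,97),(308,255),(243,255)]: print(plane(k,p,z)[:2].round(1),end=' ')
  for lo in (40,60): 
    for c in blobs(im,(18,lo,90),(35,200,255),2000): print(lo,cv2.boundingRect(c),rect(k,c,z))
for s in(1,1.5,3): print(s,fit([(k,im)],150,64,[377.5,347.5,-.15,50],sig=s),fit([(k,im)],148,62,[377.5,347.5,-.15,50],sig=s))
E
```

```text
[298.5 328.7] [308.  390.4] [456.  369.2] [446.3 305.8] 40 (238, 96, 73, 159) [376.2, 348.2, 149.3, 64.0, -0.153]
40 (279, 262, 75, 126) [542.6, 368.2, 152.2, 64.8, -0.024]
60 (238, 97, 73, 157) [376.1, 348.2, 147.4, 62.9, -0.153]
60 (279, 262, 74, 126) [542.6, 368.1, 150.1, 63.5, -0.023]
[298.5 328.2] [308.1 390.7] [458.3 369.2] [448.5 304.8] 40 (238, 96, 73, 159) [377.4, 347.9, 151.6, 65.0, -0.153]
40 (279, 262, 75, 126) [546.3, 368.3, 154.5, 65.8, -0.024]
60 (238, 97, 73, 157) [377.2, 347.9, 149.6, 63.9, -0.153]
60 (279, 262, 74, 126) [546.2, 368.2, 152.4, 64.4, -0.023]
1 (array([ 3.77048e+02,  3.47280e+02, -1.43000e-01]), np.float64(-98.3)) (array([ 3.77213e+02,  3.48061e+02, -1.53000e-01]), np.float64(-117.5))
1.5 (array([ 3.77163e+02,  3.47524e+02, -1.41000e-01]), np.float64(-82.8)) (array([ 3.77215e+02,  3.48066e+02, -1.53000e-01]), np.float64(-96.8))
3 (array([ 3.77316e+02,  3.48182e+02, -1.38000e-01]), np.float64(-55.0)) (array([ 3.77240e+02,  3.48181e+02, -1.48000e-01]), np.float64(-58.9))
```

```bash
python3 -c "
from h import *
go([376.6,348.1,45],-.153)"
```

```text
shift [-0.0146, -0.0228, 0.9662] turn [-0.0025, -0.0015, -0.0021] t 16.6
```

Request:
{"name": "step_arm", "arguments": {
  "moves": [
    [[0,0,0],[-0.015,-0.023,0.25],1],
    [[0,0,0],[-0.015,-0.023,0.5],1],
    [[0,0,0],[-0.015,-0.023,0.7],1],
    [[0,0,0],[-0.015,-0.023,0.8],1],
    [[0,0,0],[-0.015,-0.023,0.8],1]
  ]
}}

```text
clock: 17.1
eef_pos: [375.9, 346.9, 76.7]
tcp_rot: [-3.137, -0.004, 2.986]
contact_force: [0.3, -1.0, 0.1]
opening: 0.996
grasp_force: 0.0
```

```bash
python3 -c "
from h import *
print(telemetry.sense()['eef_pos'],telemetry.sense()['tcp_rot'])
go([376.6,348.1,9],-.153)"
```

```text
[375.92357457 346.89384384  76.66519389] [-3.13686465 -0.00362057  2.98562354]
shift [-0.0036, 0.0081, 0.3383] turn [-0.006, -0.0046, -0.0038] t 17.1
```

Request:
{"name": "step_arm", "arguments": {
  "moves": [
    [[0,0,0],[-0.004,0.006,0.15],1],
    [[0,0,0],[-0.004,0.006,0.27],1],
    [[0,0,0],[-0.004,0.006,0.33],1],
    [[0,0,0],[-0.004,0.006,0.34],1],
    [[0,0,0],[-0.004,0.006,0.34],-1],
    [[0,0,0],[-0.004,0.006,0.34],-1],
    [[0,0,0],[-0.004,0.006,0.34],-1],
    [[0,0,0],[-0.004,0.006,0.34],-1]
  ],
  "squeeze": 70
}}

```text
clock: 17.9
eef_pos: [378.8, 350.7, 12.7]
tcp_rot: [3.142, 0.001, 2.987]
contact_force: [0.5, -4.0, 4.7]
opening: 0.738
grasp_force: 77.7
```

Request:
{"name": "step_arm", "arguments": {
  "moves": [
    [[0,0,0],[0,0,0],-1],
    [[0,0,0],[0,0,0],-1]
  ]
}}

```text
clock: 18.1
eef_pos: [378.8, 350.7, 12.8]
tcp_rot: [3.142, 0.001, 2.987]
contact_force: [-0.8, -3.9, 5.1]
opening: 0.74
grasp_force: 77.7
```

Request:
{"name": "step_arm", "arguments": {
  "moves": [
    [[0,0,0],[0,0,-0.1],-1],
    [[0,0,0],[0,0,-0.25],-1],
    [[0,0,0],[0,0,-0.45],-1],
    [[0,0,0],[0,0,-0.7],-1],
    [[0,0,0],[0,0,-0.9],-1],
    [[0,0,0],[0,0,-0.9],-1]
  ]
}}

```text
clock: 18.7
eef_pos: [381.0, 353.3, 197.8]
tcp_rot: [3.133, 0.007, 2.987]
contact_force: [0.3, 0.1, -4.6]
opening: 0.736
grasp_force: 80.4
```

```bash
python3 -c "
from h import *
print(telemetry.sense()['eef_pos'],telemetry.sense()['tcp_rot'])
go([591.2,-63.9,190],1.512)"
```

```text
[380.98779804 353.25651434 197.77831869] [3.133056   0.00674055 2.98713101]
shift [-1.3591, -1.8996, 0.0318] turn [0.0152, -0.0011, 1.8782] t 18.7
```

Request:
{"name": "step_arm", "arguments": {
  "moves": [
    [[0,0,0.94],[-0.68,-0.95,0],-1],
    [[0,0,0.94],[-0.68,-0.95,0],-1],
    [[0,0,0.94],[-0.68,-0.95,0],-1],
    [[0,0,0.94],[-0.68,-0.95,0],-1],
    [[0,0,0.94],[-0.68,-0.95,0],-1],
    [[0,0,0.94],[-0.68,-0.95,0],-1]
  ]
}}

```text
clock: 19.3
eef_pos: [484.4, 138.6, 190.6]
tcp_rot: [-3.141, 0.001, 2.241]
contact_force: [0.2, 0.2, -5.0]
opening: 0.739
grasp_force: 80.4
```

```bash
python3 -c "
from h import *
print(telemetry.sense()['eef_pos'],telemetry.sense()['tcp_rot'])
go([591.1,-65.7,180],1.512)"
```

```text
[484.41177311 138.58585073 190.5889124 ] [-3.14053751e+00  9.26070334e-04  2.24080371e+00]
shift [-1.1318, -0.2161, 0.0542] turn [-0.0009, 0.0016, 0.9279] t 19.3
```

Request:
{"name": "step_arm", "arguments": {
  "moves": [
    [[0,0,0.928],[-1,-0.19,0.05],-1],
    [[0,0,0.928],[-1,-0.19,0.05],-1],
    [[0,0,0.928],[-1,-0.19,0.05],-1],
    [[0,0,0.928],[-1,-0.19,0.05],-1],
    [[0,0,0.928],[-1,-0.19,0.05],-1],
    [[0,0,0.928],[-1,-0.19,0.05],-1],
    [[0,0,0.928],[-1,-0.19,0.05],-1]
  ]
}}

```text
clock: 20.0
eef_pos: [578.3, -36.6, 180.5]
tcp_rot: [-3.14, -0.0, 1.524]
contact_force: [0.7, 0.7, -5.4]
opening: 0.742
grasp_force: 80.4
```

```bash
python3 -c "
from h import *
print(telemetry.sense()['eef_pos'],telemetry.sense()['tcp_rot'])
go([591.1,-65.7,102.8],1.512)"
```

```text
[578.33723575 -36.57045047 180.46519706] [-3.13958050e+00 -4.68811378e-04  1.52431482e+00]
shift [-0.1427, 0.0713, 0.3881] turn [-0.0026, -0.0006, 0.0157] t 20.0
```

Request:
{"name": "step_arm", "arguments": {
  "moves": [
    [[0,0,0.016],[-0.143,0.071,0.05],-1],
    [[0,0,0.016],[-0.143,0.071,0.2],-1],
    [[0,0,0.016],[-0.143,0.071,0.33],-1],
    [[0,0,0.016],[-0.143,0.071,0.38],-1],
    [[0,0,0.016],[-0.143,0.071,0.39],-1],
    [[0,0,0.016],[-0.143,0.071,0.39],-1]
  ]
}}

```text
clock: 20.6
eef_pos: [592.4, -65.9, 103.9]
tcp_rot: [3.141, -0.0, 1.51]
contact_force: [0.8, 0.2, -4.7]
opening: 0.737
grasp_force: 80.1
```

```bash
python3 -c "
from h import *
print(telemetry.sense()['eef_pos'],telemetry.sense()['tcp_rot'])
go([591.1,-65.7,93.5],1.512)"
```

```text
[592.44185653 -65.86116064 103.86322448] [ 3.14117656e+00 -3.87216915e-05  1.50963863e+00]
shift [0.0004, -0.0068, 0.0518] turn [0.0005, -0.0, -0.003] t 20.6
```

Request:
{"name": "step_arm", "arguments": {
  "moves": [
    [[0,0,0],[0,-0.006,0.02],-1],
    [[0,0,0],[0,-0.006,0.035],-1],
    [[0,0,0],[0,-0.006,0.045],-1],
    [[0,0,0],[0,-0.006,0.05],-1],
    [[0,0,0],[0,-0.006,0.05],-1]
  ]
}}

```text
clock: 21.1
eef_pos: [591.0, -66.6, 93.3]
tcp_rot: [3.142, 0.0, 1.507]
contact_force: [0.1, -0.1, -4.9]
opening: 0.735
grasp_force: 80.3
```

Request:
{"name": "step_arm", "arguments": {
  "moves": [
    [[0,0,0],[0,0,0.003],-1],
    [[0,0,0],[0,0,0.005],-1],
    [[0,0,0],[0,0,0.005],-1]
  ]
}}

```text
clock: 21.4
eef_pos: [591.1, -66.6, 92.8]
tcp_rot: [3.141, 0.0, 1.507]
contact_force: [-1.8, -0.2, 3.0]
opening: 0.735
grasp_force: 81.4
```

It's seated: the force went from -4.9 to +3 N. Releasing gently, then retreating.

Request:
{"name": "step_arm", "arguments": {
  "moves": [
    [[0,0,0],[0,0,0],0.6],
    [[0,0,0],[0,0,0],0.8],
    [[0,0,0],[0,0,0],1],
    [[0,0,0],[0,0,0],1],
    [[0,0,0],[0,0,-0.1],1],
    [[0,0,0],[0,0,-0.3],1],
    [[0,0,0],[0,0,-0.55],1],
    [[0,0,0],[0,0,-0.8],1]
  ]
}}

```text
clock: 22.2
eef_pos: [590.5, -66.5, 253.7]
tcp_rot: [-3.141, -0.0, 1.507]
contact_force: [1.8, -0.0, 0.1]
opening: 1.002
grasp_force: 0.0
```

Request:
{"name": "step_arm", "arguments": {
  "moves": [
    [[0,0,0],[0,0,-0.4],1],
    [[0,0,0],[0,0,-0.4],1],
    [[0,0,0],[0,0,-0.4],1],
    [[0,0,0],[0,0,-0.4],1]
  ]
}}

```text
clock: 22.6
eef_pos: [591.1, -66.6, 332.6]
tcp_rot: [3.14, 0.0, 1.507]
contact_force: [0.0, 0.3, -0.4]
opening: 1.001
grasp_force: 0.0
```

```bash
python3 - <<'E'
from h import *
s=telemetry.sense(); print(s['eef_pos'],s['tcp_rot'])
k,im=wr('w7')
for lo in (40,60): 
    for c in blobs(im,(18,lo,90),(35,200,255),2000): print(lo,cv2.boundingRect(c),rect(k,c,130))
print("case",fit([(k,im)],149,63,[591.2,-63.9,1.51,130],sig=1.5))
print("pan",fit([(k,im)],190,250,[591.2,-63.9,-.059,80]))
go([544,368,245],-.023)
E
```

```text
[591.08265225 -66.56548042 332.57359095] [3.14046187e+00 4.18086993e-05 1.50743079e+00]
40 (246, 90, 70, 153) [591.9, -63.2, 147.9, 63.5, 1.507]
40 (317, 282, 88, 108) [675.2, -258.6, 129.6, 97.6, 1.36]
60 (246, 91, 69, 152) [591.9, -63.7, 147.1, 62.6, 1.507]
60 (317, 298, 88, 91) [673.1, -268.1, 107.9, 96.6, 1.361]
case (array([591.648, -63.756,   1.507]), np.float64(-92.8))
pan (array([ 5.91612e+02, -6.36570e+01, -5.70000e-02]), np.float64(-90.8))
shift [2.1535, -0.3689, 0.4319] turn [-0.0013, 0.0011, 1.9487] t 22.65
```

View pics/w7.png

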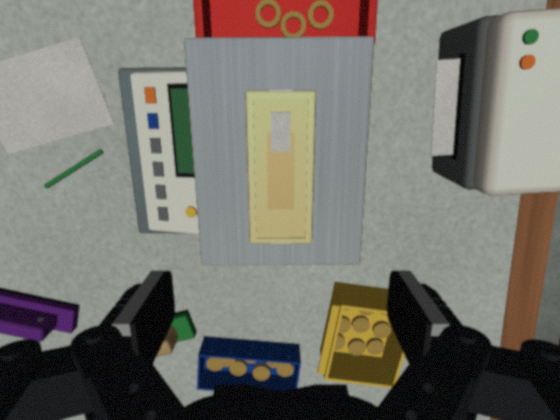

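The case sits centred and square on the pan (lid corners (246,90) to (314,243)): case (591.7, -63.6, 1.507), pan (591.6, -63.7, yaw -0.057). The three rings show in the tray. Now the second case.

Request:
{"name": "step_arm", "arguments": {
  "moves": [
    [[0,0,-1],[1,-0.18,0.1],1],
    [[0,0,-1],[1,-0.18,0.2],1],
    [[0,0,-1],[1,-0.18,0.2],1],
    [[0,0,-1],[1,-0.18,0.2],1],
    [[0,0,-1],[1,-0.18,0.2],1],
    [[0,0,-1],[1,-0.18,0.2],1]
  ]
}}

```text
clock: 23.25
eef_pos: [566.0, 137.3, 289.2]
tcp_rot: [-3.137, -0.003, 2.301]
contact_force: [0.0, -1.0, 0.5]
opening: 1.001
grasp_force: 0.0
```

```bash
python3 -c "
from h import *
print(telemetry.sense()['eef_pos'],telemetry.sense()['tcp_rot'])
go([544,366,240],-.024)"
```

```text
[565.97149577 137.26041635 289.22315737] [-3.13745703e+00 -2.60334555e-03  2.30132982e+00]
shift [0.9245, 0.6824, 0.2457] turn [-0.0036, -0.0053, -1.0393] t 23.25
```

Request:
{"name": "step_arm", "arguments": {
  "moves": [
    [[0,0,-1],[0.92,0.68,0.2],1],
    [[0,0,-1],[0.92,0.68,0.25],1],
    [[0,0,-1],[0.92,0.68,0.25],1],
    [[0,0,-1],[0.92,0.68,0.25],1],
    [[0,0,-1],[0.92,0.68,0.25],1],
    [[0,0,-1],[0.92,0.68,0.25],1],
    [[0,0,-1],[0.92,0.68,0.25],1]
  ]
}}

```text
clock: 23.95
eef_pos: [546.7, 363.7, 239.4]
tcp_rot: [-3.139, -0.004, 3.08]
contact_force: [-0.4, -0.4, -0.1]
opening: 0.999
grasp_force: 0.0
```

```bash
python3 - <<'E'
from h import *
s=telemetry.sense(); print(s['eef_pos'],s['tcp_rot'])
k,im=wr('w8')
for lo in (40,60): 
    for c in blobs(im,(18,lo,90),(35,200,255),3000): print(lo,cv2.boundingRect(c),rect(k,c,50))
f=fit([(k,im)],148.5,62.5,[543,368,-.024,50],sig=1.5); print(f,fit([(k,im)],148.5,62.5,[543,368,-.024,50],True,sig=1.5))
go([*f[0][:2],80],f[0][2])
E
```

```text
[546.69216277 363.6682574  239.37373621] [-3.13881966 -0.00353002  3.080463  ]
40 (484, 173, 76, 178) [657.0, 597.0, 201.2, 77.6, 0.158]
40 (246, 88, 75, 163) [544.8, 368.2, 150.6, 63.8, -0.015]
60 (484, 173, 76, 178) [657.0, 597.0, 201.2, 77.6, 0.158]
60 (246, 89, 75, 162) [545.0, 368.3, 150.1, 62.9, -0.017]
(array([ 5.45342e+02,  3.68449e+02, -7.00000e-03]), np.float64(-103.3)) (array([ 5.45370e+02,  3.68419e+02, -1.20000e-02,  4.84050e+01]), np.float64(-103.4))
shift [0.0088, 0.0286, 0.8003] turn [-0.0028, -0.0035, -0.0722] t 24.0
```

Request:
{"name": "step_arm", "arguments": {
  "moves": [
    [[0,0,-0.06],[0.009,0.026,0.25],1],
    [[0,0,-0.06],[0.009,0.026,0.5],1],
    [[0,0,-0.06],[0.009,0.026,0.7],1],
    [[0,0,-0.06],[0.009,0.026,0.78],1],
    [[0,0,-0.06],[0.009,0.026,0.78],1],
    [[0,0,-0.06],[0.009,0.026,0.78],1],
    [[0,0,-0.06],[0.009,0.026,0.78],1]
  ]
}}

```text
clock: 24.7
eef_pos: [548.3, 369.3, 88.8]
tcp_rot: [3.139, 0.003, 3.125]
contact_force: [0.9, 0.9, -1.2]
opening: 1.001
grasp_force: 0.0
```

```bash
python3 - <<'E'
from h import *
s=telemetry.sense(); print(s['eef_pos'],s['tcp_rot'],s['qvel'].round(3))
k,im=wr('w9')
for c in blobs(im,(18,40,90),(35,200,255),3000): print(cv2.boundingRect(c),rect(k,c,50))
go([545,368.3,12],-.014)
E
```

```text
[548.30609224 369.34027798  88.82457006] [3.13936998 0.00315254 3.12469369] [ 0.002 -0.005  0.001  0.002 -0.005 -0.001]
(211, 84, 133, 266) [544.4, 368.2, 149.4, 63.3, -0.016]
shift [0.017, -0.0063, 0.3838] turn [0.0028, 0.004, -0.0034] t 24.75
```

Request:
{"name": "step_arm", "arguments": {
  "moves": [
    [[0,0,0],[0.018,-0.006,0.15],1],
    [[0,0,0],[0.018,-0.006,0.28],1],
    [[0,0,0],[0.018,-0.006,0.36],1],
    [[0,0,0],[0.018,-0.006,0.38],1],
    [[0,0,0],[0.018,-0.006,0.38],1],
    [[0,0,0],[0.018,-0.006,0.38],-1],
    [[0,0,0],[0.018,-0.006,0.38],-1],
    [[0,0,0],[0.018,-0.006,0.38],-1]
  ]
}}

```text
clock: 25.55
eef_pos: [544.1, 368.0, 12.0]
tcp_rot: [3.14, 0.002, 3.125]
contact_force: [-1.0, -1.0, 6.7]
opening: 0.739
grasp_force: 79.1
```

Request:
{"name": "step_arm", "arguments": {
  "moves": [
    [[0,0,0],[0,0,0],-1],
    [[0,0,0],[0,0,0],-1],
    [[0,0,0],[0,0,0],-1],
    [[0,0,0],[0,0,0],-1]
  ]
}}

```text
clock: 25.95
eef_pos: [544.1, 368.0, 11.9]
tcp_rot: [3.14, 0.002, 3.125]
contact_force: [-0.1, -1.2, 6.5]
opening: 0.739
grasp_force: 79.1
```

Request:
{"name": "step_arm", "arguments": {
  "moves": [
    [[0,0,0],[0,0,-0.1],-1],
    [[0,0,0],[0,0,-0.25],-1],
    [[0,0,0],[0,0,-0.45],-1],
    [[0,0,0],[0,0,-0.7],-1],
    [[0,0,0],[0,0,-0.95],-1],
    [[0,0,0],[0,0,-1],-1],
    [[0,0,0],[0,0,-1],-1],
    [[0,0,0],[0,0,-1],-1]
  ]
}}

```text
clock: 26.75
eef_pos: [542.0, 366.7, 208.4]
tcp_rot: [-3.14, -0.002, 3.125]
contact_force: [-1.3, -0.9, -6.2]
opening: 0.742
grasp_force: 79.5
```

```bash
python3 - <<'E'
from h import *
s=telemetry.sense(); print(s['eef_pos'],s['tcp_rot'])
k,im=wr('w10'); np.set_printoptions(suppress=True)
go([591.2,-66,225],1.507)
E
```

```text
[542.01507795 366.66251485 208.42988031] [-3.13997634e+00 -2.31518526e-03  3.12527146e+00]
shift [-0.2822, -2.1584, -0.0825] turn [0.0009, -0.0059, -1.9394] t 26.8
```

```bash
python3 - <<'E'
from h import *
k,im=old('w10'); s=telemetry.sense(); p=s['eef_pos']; y=s['tcp_rot'][2]
for lo in (40,60):
  for c in blobs(im,(18,lo,90),(35,200,255),3000):
    q=rect(k,c,p[2]+38); d=np.array(q[:2])-p[:2]
    print(cv2.boundingRect(c),q,"in tool",(d@[np.cos(y),np.sin(y)]).round(2),(d@[np.sin(y),-np.cos(y)]).round(2))
E
```

```text
(168, 95, 225, 303) [520.0, 367.4, 104.7, 63.2, -0.016] in tool 21.72 0.55
(501, 205, 59, 174) [534.3, 449.3, 67.5, 19.1, 0.204] in tool 8.75 82.67
(169, 96, 224, 302) [520.2, 367.4, 104.4, 63.0, -0.017] in tool 21.52 0.55
(501, 205, 59, 174) [534.3, 449.3, 67.5, 19.1, 0.204] in tool 8.75 82.67
```

Request:
{"name": "step_arm", "arguments": {
  "moves": [
    [[0,0,1],[0,-1,-0.1],-1],
    [[0,0,1],[0,-1,-0.1],-1],
    [[0,0,1],[0,-1,-0.1],-1],
    [[0,0,1],[0,-1,-0.1],-1],
    [[0,0,1],[0,-1,-0.1],-1],
    [[0,0,1],[0,-1,-0.1],-1]
  ]
}}

```text
clock: 27.4
eef_pos: [538.7, 165.3, 228.1]
tcp_rot: [-3.138, -0.002, 2.332]
contact_force: [0.2, 0.5, -5.2]
opening: 0.734
grasp_force: 80.7
```

```bash
python3 -c "
from h import *
print(telemetry.sense()['eef_pos'],telemetry.sense()['tcp_rot'])
go([591.1,-64.1,225],1.507)"
```

```text
[538.72213946 165.25764867 228.07268806] [-3.13809913e+00 -1.70885588e-03  2.33158655e+00]
shift [-1.0112, -0.601, 0.0157] turn [-0.0051, -0.0002, 1.0499] t 27.4
```

Request:
{"name": "step_arm", "arguments": {
  "moves": [
    [[0,0,1],[-1,-0.6,0.01],-1],
    [[0,0,1],[-1,-0.6,0.01],-1],
    [[0,0,1],[-1,-0.6,0.01],-1],
    [[0,0,1],[-1,-0.6,0.01],-1],
    [[0,0,1],[-1,-0.6,0.01],-1],
    [[0,0,1],[-1,-0.6,0.01],-1],
    [[0,0,1],[-1,-0.6,0.01],-1],
    [[0,0,1],[-1,-0.6,0.01],-1]
  ]
}}

```text
clock: 28.2
eef_pos: [591.7, -59.3, 226.4]
tcp_rot: [-3.138, -0.0, 1.556]
contact_force: [-0.0, -0.5, -4.4]
opening: 0.739
grasp_force: 80.7
```

```bash
python3 -c "
from h import *
print(telemetry.sense()['eef_pos'],telemetry.sense()['tcp_rot'])
go([591.1,-63.6,156],1.507)"
```

```text
[591.69841054 -59.31747821 226.41467514] [-3.13829470e+00 -4.91605242e-04  1.55604255e+00]
shift [-0.0216, -0.0015, 0.3521] turn [-0.0042, -0.0005, 0.0624] t 28.2
```

Request:
{"name": "step_arm", "arguments": {
  "moves": [
    [[-0.003,0,0.062],[-0.022,-0.002,0.1],-1],
    [[-0.003,0,0.062],[-0.022,-0.002,0.22],-1],
    [[-0.003,0,0.062],[-0.022,-0.002,0.31],-1],
    [[-0.003,0,0.062],[-0.022,-0.002,0.345],-1],
    [[-0.003,0,0.062],[-0.022,-0.002,0.352],-1],
    [[-0.003,0,0.062],[-0.022,-0.002,0.352],-1],
    [[-0.003,0,0.062],[-0.022,-0.002,0.352],-1]
  ]
}}

```text
clock: 28.9
eef_pos: [593.0, -63.9, 158.9]
tcp_rot: [3.138, 0.0, 1.507]
contact_force: [-0.0, -0.1, -5.8]
opening: 0.742
grasp_force: 80.6
```

```bash
python3 - <<'E'
from h import *
s=telemetry.sense(); p=s['eef_pos']; y=s['tcp_rot'][2]; print(p,s['tcp_rot'])
k,im=wr('w11')
for c in blobs(im,(18,40,90),(35,200,255),3000):
    q=rect(k,c,p[2]+38); d=np.array(q[:2])-p[:2]
    print(cv2.boundingRect(c),q,"in tool",(d@[np.cos(y),np.sin(y)]).round(2),(d@[np.sin(y),-np.cos(y)]).round(2))
go([591.1,-63.6,142.5],1.507)
E
```

```text
[592.98204761 -63.89822424 158.87302317] [3.13768174e+00 2.85172888e-05 1.50650877e+00]
(168, 95, 225, 303) [594.7, -40.8, 104.1, 62.5, 1.508] in tool 23.16 0.23
shift [0.0013, -0.0098, 0.0821] turn [0.0052, 0.0, -0.0009] t 28.95
```

View pics/w11.png

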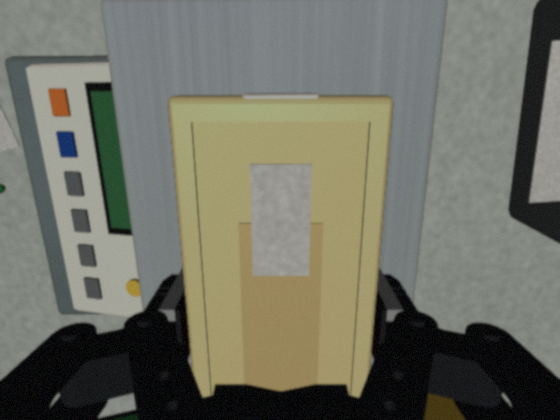

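The held case (far lid edge at row 96) is square with the pan; the outline puts its centre within about 0.5 mm of the lower one. Lowering.

Request:
{"name": "step_arm", "arguments": {
  "moves": [
    [[0.004,0,0],[0.001,-0.009,0.025],-1],
    [[0.004,0,0],[0.001,-0.009,0.05],-1],
    [[0.004,0,0],[0.001,-0.009,0.065],-1],
    [[0.004,0,0],[0.001,-0.009,0.072],-1],
    [[0.004,0,0],[0.001,-0.009,0.075],-1],
    [[0.004,0,0],[0.001,-0.009,0.075],-1],
    [[0.004,0,0],[0.001,-0.009,0.075],-1]
  ]
}}

```text
clock: 29.65
eef_pos: [590.7, -63.8, 143.0]
tcp_rot: [-3.141, -0.0, 1.506]
contact_force: [0.0, -0.2, -5.6]
opening: 0.741
grasp_force: 80.6
```

```bash
python3 -c "
from h import *
s=telemetry.sense(); print(s['eef_pos'],s['tcp_rot'],s['contact_force'])
go([591.1,-63.6,142.0],1.507)"
```

```text
[590.66436081 -63.79200541 142.98012177] [-3.14101029e+00 -3.54686139e-05  1.50587981e+00] [ 0.00716291 -0.19083296 -5.61312371]
shift [0.0011, 0.0021, 0.0049] turn [-0.0007, -0.0, -0.0014] t 29.65
```

Request:
{"name": "step_arm", "arguments": {
  "moves": [
    [[0,0,0],[0,0.002,0.003],-1],
    [[0,0,0],[0,0.002,0.005],-1],
    [[0,0,0],[0,0.002,0.006],-1],
    [[0,0,0],[0,0.002,0.006],-1]
  ]
}}

```text
clock: 30.05
eef_pos: [591.1, -63.8, 142.0]
tcp_rot: [-3.141, -0.0, 1.506]
contact_force: [-0.7, 0.6, -1.7]
opening: 0.741
grasp_force: 81.4
```

Contact is starting. I'll lower 0.3 mm more, then release and rise.

Request:
{"name": "step_arm", "arguments": {
  "moves": [
    [[0,0,0],[0,0,0.0015],-1],
    [[0,0,0],[0,0,0.0015],0.6],
    [[0,0,0],[0,0,0.0015],0.8],
    [[0,0,0],[0,0,0.0015],1],
    [[0,0,0],[0,0,0.0015],1],
    [[0,0,0],[0,0,-0.1],1],
    [[0,0,0],[0,0,-0.3],1],
    [[0,0,0],[0,0,-0.5],1]
  ]
}}

```text
clock: 30.85
eef_pos: [590.4, -63.8, 242.2]
tcp_rot: [-3.139, -0.0, 1.506]
contact_force: [0.1, -0.8, 0.8]
opening: 0.999
grasp_force: 0.0
```

Request:
{"name": "step_arm", "arguments": {
  "moves": [
    [[0,0,0],[0,0,-0.25],1],
    [[0,0,0],[0,0,-0.5],1],
    [[0,0,0],[0,0,-0.7],1],
    [[0,0,0],[0,0,-0.7],1],
    [[0,0,0],[0,0,-0.7],1],
    [[0,0,0],[0,0,-0.7],1]
  ]
}}

```text
clock: 31.45
eef_pos: [590.4, -63.8, 380.2]
tcp_rot: [-3.139, -0.0, 1.506]
contact_force: [0.0, 1.1, -1.0]
opening: 1.001
grasp_force: 0.0
```

```bash
python3 - <<'E'
from h import *
s=telemetry.sense(); print(s['eef_pos'],s['tcp_rot'])
k,im=wr('w12')
for c in blobs(im,(18,40,90),(35,200,255),3000): print(cv2.boundingRect(c),rect(k,c,180))
print("case",fit([(k,im)],149,63,[591.2,-63.9,1.51,180],sig=1.5))
print("pan",fit([(k,im)],190,250,[591.2,-63.9,-.059,80]))
a=imaging.grab_frame('side'); p=proj(imaging.calibration('side'),[591,-64,110]).astype(int)
c=cv2.resize(a[p[1]-70:p[1]+70,p[0]-40:p[0]+40],(240,420),interpolation=cv2.INTER_CUBIC)
cv2.imwrite('pics/s12.png',np.hstack([im,c])[:,:,::-1])
E
```

```text
[590.44847739 -63.75852586 380.15397498] [-3.13853394e+00 -1.58461217e-04  1.50584824e+00]
(247, 93, 71, 153) [591.7, -62.8, 147.6, 63.5, 1.506]
(316, 269, 81, 98) [666.9, -229.3, 112.6, 86.3, 1.359]
case (array([591.455, -63.19 ,   1.507]), np.float64(-95.4))
pan (array([ 5.91621e+02, -6.36770e+01, -5.80000e-02]), np.float64(-91.3))
```

View pics/s12.png

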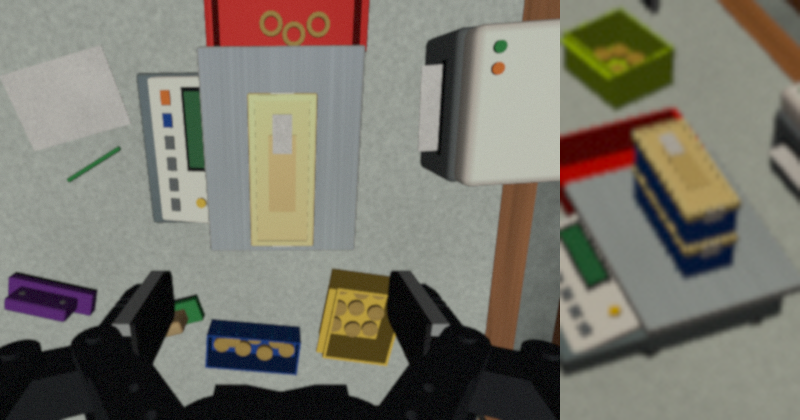

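The stack is flush (upper case within about 0.5 mm and 0.001 rad of the lower), centred and square. The rings are in the tray, the scraper is standing on the bench, and the arm is clear.

```bash
python3 -c "
from rig import r
print(r.sign_off())"
```

```text
the job is handed in; nothing more can be done
None
```

The job is done and handed in at about 31.6 s: all three rings are in the tray, the two cases are stacked flush and square in the middle of the pan, and the scraper is standing upright on the bench clear of the scale.

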